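# Read the gas pressure of the yeast bottle with a stick gauge

## Robot

A 7-joint arm with a two-finger parallel gripper is mounted at the origin on the work surface. World frame = base frame: x ahead of the robot, y to its left, z up, the work surface at z = 0. Lengths are in m, angles in rad, forces in N, time in s.
With the tool pointing down it reaches from about 0.35 to 0.9 m from the base axis. Payload 19.9 kg.
Tool frame: the origin (TCP) lies between the finger pads; the fingertips stand 19 mm ahead of it and the grasp point (between the pads) is the TCP; z points along the fingers, y is the direction in which the jaws open and shut (so a half turn about z gives the same grasp; the last joint's range is limited). The gripper opens to 94 mm and grips with 3 to 60 N. Pads are 16 mm wide; open, the fingers measure 119 mm over their backs; the gripper's body (75 mm by 177 mm) begins 78 mm behind the grasp point.
Start: joints at [1.075, 0.417, -0.01, 1.614, 0.005, 1.111, -0.053], TCP at [0.274, -0.562, 0.224] pointing down, gripper open.
Joint ranges: [-2.81, 2.81], [-0.39, 2.02], [-1.27, 1.25], [0.06, 2.57], [-1.19, 4.33], [0.19, 2], [-2.82, 2.82]. Speed limits (rad/s): [1.89, 1.89, 2.39, 2.39, 3.01, 3.01, 3.01].

## Interface

Orientations are given as a 3x3 rotation matrix whose columns are the frame's x, y, z axes.
In Python, from rig import robot gives the robot as it stands. Calls block until the motion is done:
- robot.move_ptp(position, orientation): joint-space move of the TCP to a pose.
- robot.move_linear(position, velocity=0.15, frame=None, threshold=None): straight line of the TCP; frame=None keeps the orientation; velocity is the mean speed in m/s. With threshold (N) it stops when the force on the tool has changed by that much, and returns True; else False.
- robot.goto_joints(angles): joint-space move.
- robot.gripper_to(opening): finger opening in m; the grip force is fixed at half the most; returns when the fingers have stopped.
- robot.pause(seconds).
- robot.ik(position, orientation): joint angles nearest the present ones, or None.
- robot.get_state(): the state.
- robot.grab_frame(name): name is "scene" or "top" or "wrist"; returns the picture (384x512x3 uint8, red, green, blue); there is no depth.
- robot.camera_info(name): a dict with "fx", "fy", "cx", "cy" (pixels), "rvec" (rotation vector, rad) and "tvec" (3), from world to camera coordinates, as OpenCV has them. Camera axes: x right, y down, z forward; pixel columns grow to the right and rows downward; lengths in m; the calibration is good to about 2 mm. A picture is of the moment at which its call begins: read the wrist's pose just before it. camera_info takes no time and is no camera call; for the wrist camera it gives the pose at the moment of the call.
A pose or a line that the arm cannot do raises robot.PlanningError and nothing moves.
- robot.sign_off(): hands the job in, once; it reports no verdict.
The state is a dict: "time": time; "qpos": joint angles; "joint_vel": joint speeds; "effort": joint torques, N m; "ee_pos": TCP position; "tool_rot": TCP orientation; "force": force on the tool from outside, world axes, zero at the start; "moment": the same for the moment, N m; "opening": finger opening in m.
Only numpy, scipy, OpenCV 4.12 (cv2) and the standard library are available. Lean on these libraries where they do the work, as an engineer would, in place of code of your own. Each camera call takes 0.05 s, during which the arm holds its last target. There are 200 camera calls.

## Task

Take the stick pressure gauge out of the orange tube rack, press its chuck straight down onto the tyre valve in the orange-capped yeast bottle, firmly enough to seal (about 14 to 22 N, never above 25 N), and keep it sealed for about a second so the gas drives the measuring rod out. Then hang the gauge back in its hole in the rack, lying flat along the rack as before, with the rod still out at its reading, and let go. Leave the blue-capped control bottle, the tubes and the petri dish alone and do not shove or tip the yeast bottle.

Things in the scene. Friction and masses are not known exactly. Their poses are not given: they have to be found in the camera images.
- gauge: stick gauge with right-angle head, 170 g. Origin: centre of the chuck's mouth (its lowest point); +z up, +x along the barrel. Brass chuck 20 mm diameter, z 0 to 16 mm; over it a black rubber grip block, 34 mm along x, 16 mm along y, z 16 to 46 mm. An 11 mm aluminium barrel runs level from the block, x 17 to 107 mm at z 21.5 mm, the rod's red end button at its tail
- gauge_mouth (a point): centre of the chuck's mouth (gauge origin). Cone 16.6 mm wide at the mouth, narrowing to a 10 mm bore 5 mm up; in it a sprung pin 4 mm up and a sprung rubber seal 9 mm up. Pushed on a valve, the pin builds up 4 to 8 N (hidden pressure), then the seal adds 5 to 13 N over its 2 mm of give, then it is solid. Seals and reads true at 14 to 22 N; over 25 N harms the valve
- gauge_grip (a point): point in the rubber grip block, 40 mm above the mouth and 6 mm below its top: grip here from above, fingers across the 16 mm width (gauge y)
- gauge_rod (a joint): how far the white rod has come out of the barrel's tail, m: 0 at the start, 0.010 to 0.028 at a true reading (hidden pressure). Only the gas pushes it out; light friction keeps it where it was pushed to after the gauge is taken off
- rack: orange plastic tube rack, 250 mm along its x, 110 mm along its y, top plate at 60 mm height, fixed to the table. Origin: centre of its underside
- rack_hole (a point): centre of the gauge's hole at the top plate's upper face, 60 mm above the table, 90 mm from the rack's centre towards its -x end; 26 mm wide. The gauge hangs here: chuck through the hole, mouth 16 mm below the plate's top, grip block and barrel resting flat on the plate, barrel along the rack's +x
- yeast: amber 250 ml bottle, ORANGE screw cap, about 0.7 kg, loose. Origin: centre of its foot. Body 70 mm diameter; cap 54 mm, its top at 143 mm. In the cap, clamped by a nut, stands a brass tyre valve, 8 mm diameter, bevelled top, upright. Stem lengths differ and the caps were drilled by hand: its top is 158 to 174 mm above the foot and up to 3 mm off the bottle's axis (measured no better)
- control: the same bottle with a BLUE cap (control experiment), 0.3 kg, loose; its valve top is at 166 mm. Not to be touched. Origin: centre of its foot
- tube1: culture tube with blue screw cap, 29 mm diameter (cap 34 mm), 113 mm tall, standing loose in the far end of the rack, 95 mm from the rack's centre towards +x. Origin: its foot
- tube2: second culture tube, the same, beside the first. Origin: its foot
- dish: closed petri dish, 92 mm diameter, 15 mm high, loose on the table. Origin: centre of its underside
Things that resemble listed ones, but are neither listed nor needed, are in the scene too. Of the things like the gauge, leave any that is green; of the rest the smaller one is meant.

How it is judged:
On the way:
1. the gauge is sealed on the yeast bottle's valve, upright, pushed on with at least 13 N for half a second, and its rod has come out (contact force between gauge and yeast above 13 N and horizontal distance between gauge_mouth and yeast below 0.007 m and z of gauge_mouth in the frame of yeast between 0.1445 and 0.167 m and angle between gauge's own z axis and vertical below 0.12 rad and value of joint gauge_rod above 0.0085 m), for 0.5 s.
At the end, for the whole second after the job is handed in: the gauge hangs still in its rack hole (mouth within 6 mm of the hole's axis and 12.5 to 20 mm below the plate's top, flat within 0.1 rad, barrel within 0.3 rad of the rack's length), released, with the rod still out at least 8.5 mm; the yeast bottle stands upright and still (horizontal distance between gauge_mouth and rack_hole below 0.006 m and z of gauge_mouth in the frame of rack between 0.04 and 0.0475 m and angle between gauge's own z axis and vertical below 0.1 rad and angle between the x axis of gauge and the x axis of rack, either way round below 0.3 rad and x of gauge in the frame of rack below -0.08 m and linear speed of each of gauge, yeast below 0.02 m/s and value of joint gauge_rod above 0.0085 m and angle between yeast's own z axis and vertical below 0.05 rad); the robot touches nothing.
It fails at once if the gauge is pushed on the yeast bottle with more than 26 N (contact force between gauge and yeast above 26 N).
It fails at once if the yeast bottle is shoved more than 30 mm or tipped (distance of yeast from where it was at the start of the episode above 0.03 m or angle between yeast's own z axis and vertical above 0.2 rad).
It fails at once if the control bottle is disturbed or gauged (distance of control from where it was at the start of the episode above 0.015 m or angle between control's own z axis and vertical above 0.2 rad or contact force between gauge and control above 3 N).
It fails at once if a tube or the petri dish is disturbed (distance of any of tube1, tube2 from where it was at the start of the episode above 0.015 m or distance of dish from where it was at the start of the episode above 0.02 m).
It fails at once if the gauge is dropped on the table (height (world z) of gauge_mouth below 0.02 m).
It also fails if it takes over 72 s, if anything falls off the work surface, if the arm or the gripper's body presses on something with over 40 N, if the wrist force passes 120 N, or if a joint passes its speed limit or range.

## Working session

There is one attempt and no reset: what is moved stays moved. The work goes in short steps, each a Python script; the robot and the scene stay as the last script left them, time stands still between calls to the robot, and variables do not carry over. Pictures are saved under pics/ and viewed, about 8 in all and at most 12, crops included, and the job is handed in when it is done.

```bash
ls; mkdir -p pics; python3 - <<'E'
from rig import robot
import cv2,numpy as np
a=robot.grab_frame("scene");b=robot.grab_frame("top")
cv2.imwrite("pics/s0.png",a[...,::-1]);cv2.imwrite("pics/t0.png",b[...,::-1])
for n in("scene","top","wrist"):print(n,robot.camera_info(n))
s=robot.get_state();print(s)
E
```

```text
pics
scene {'fx': 414.9761089593078, 'fy': 414.9761089593078, 'cx': 251.08502942499783, 'cy': 192.27911278013772, 'rvec': array([ 0.75871885,  2.77473155, -0.80456815]), 'tvec': array([ 0.41893456, -0.22048831,  1.27642049])}
top {'fx': 441.2242895604755, 'fy': 441.2242895604755, 'cx': 259.6900210763944, 'cy': 198.0285201347323, 'rvec': array([ 2.15692374, -2.0931578 ,  0.22288635]), 'tvec': array([0.00496909, 0.52298999, 1.15729767])}
wrist {'fx': 285.9603194120363, 'fy': 285.9603194120363, 'cx': 256.8441045948298, 'cy': 188.17396632679498, 'rvec': array([-2.4921135 ,  1.55726854,  0.18557675]), 'tvec': array([-0.62241997, -0.02435678,  0.38996884])}
{'time': 0.1, 'qpos': array([ 1.07551806,  0.41795005, -0.01033907,  1.61409912,  0.00469875,
        1.11069119, -0.05301019]), 'joint_vel': array([ 0.0014943 , -0.00036444, -0.00155584, -0.00120652, -0.00176971,
       -0.00136563,  0.00028196]), 'effort': array([ 1.57189563e-03, -8.52577686e+01,  6.39649630e-01, -4.26695216e+01,
       -4.89575369e-02,  1.64127880e-02,  6.00704468e-06]), 'ee_pos': array([ 0.27385149, -0.56146052,  0.22387158]), 'tool_rot': array([[ 8.98784024e-01,  4.38391343e-01, -5.55236691e-04],
       [ 4.38391689e-01, -8.98783496e-01,  9.76777878e-04],
       [-7.08266093e-05, -1.12132350e-03, -9.99999369e-01]]), 'force': array([ 0.35344957, -0.05789241, -0.02456851]), 'moment': array([0.00380554, 0.02089108, 0.06365839]), 'opening': 0.09352215740463142}
```

View pics/s0.png

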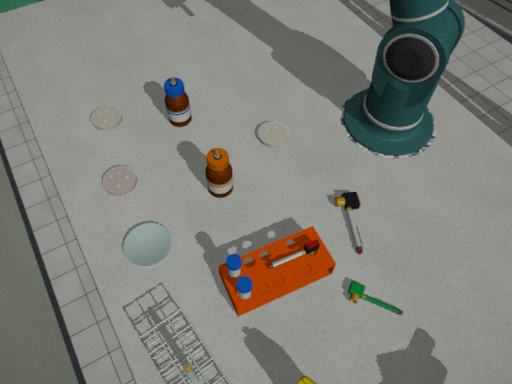

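View pics/t0.png

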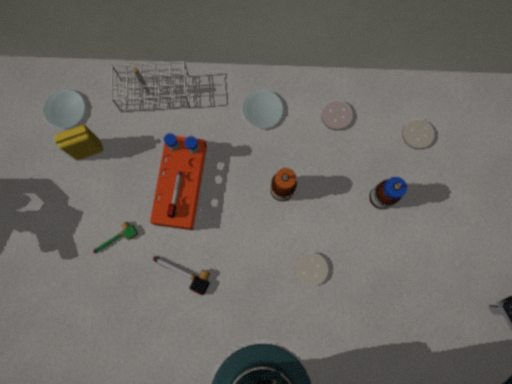

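Scene view: candidates for the gauge are the one in the rack (scene 305,250 / top 174,198), a loose black-and-brass one on the table (scene 348,205 / top 190,278, larger) and a green one (scene 365,295 / top 115,238). I choose the rack one: it is in the rack hole, it isn't green, and it is smaller. The yeast bottle (orange cap) is at top 285,180 and the control (blue) at 390,190. I'll get coarse positions, then a close crop.

```bash
cat > h.py <<'E'
from rig import robot
import cv2,numpy as np
def ray(ci,uv):
    R=cv2.Rodrigues(ci["rvec"])[0];C=-R.T@ci["tvec"]
    d=R.T@np.array([(uv[0]-ci["cx"])/ci["fx"],(uv[1]-ci["cy"])/ci["fy"],1.]);return C,d/np.linalg.norm(d)
def onz(ci,uv,z):
    C,d=ray(ci,uv);return C+d*(z-C[2])/d[2]
def tri(obs):
    A=np.zeros((3,3));b=np.zeros(3)
    for ci,uv in obs:
        C,d=ray(ci,uv);P=np.eye(3)-np.outer(d,d);A+=P;b+=P@C
    return np.linalg.solve(A,b)
def proj(ci,p):
    return cv2.projectPoints(np.array([p],float),ci["rvec"],ci["tvec"],np.array([[ci["fx"],0,ci["cx"]],[0,ci["fy"],ci["cy"]],[0,0,1]]),None)[0].ravel()
def down(yaw): # tool y axis at angle yaw in world xy, z down
    y=np.array([np.cos(yaw),np.sin(yaw),0]);z=np.array([0,0,-1.]);return np.stack([np.cross(y,z),y,z],1)
E
python3 - <<'E'
from h import *
b=cv2.imread("pics/t0.png");s=cv2.imread("pics/s0.png");ci=robot.camera_info("top")
h=cv2.cvtColor(b,cv2.COLOR_BGR2HSV)
m=cv2.inRange(h,(2,180,120),(14,255,255));
cs=sorted(cv2.findContours(m,0,2)[0],key=cv2.contourArea)[-3:]
for c in cs: print(cv2.contourArea(c),cv2.minAreaRect(c),cv2.boundingRect(c))
for n,uv,z in [("head",(172,211),.085),("tail",(180,174),.08),("tubeA",(170,140),.113),("tubeB",(191,144),.113),("cap",(285,176),.143),("ctrl",(396,186),.143),("loose",(200,285),.03),("green",(128,230),.02)]:
  print(n,onz(ci,uv,z))
r=robot.camera_info("wrist");R=cv2.Rodrigues(r["rvec"])[0];st=robot.get_state()
print("cam in tool",st["tool_rot"].T@(-R.T@r["tvec"]-st["ee_pos"]),"\n",st["tool_rot"].T@R.T)
cv2.imwrite("pics/c0.png",cv2.hconcat([cv2.resize(b[125:245,130:250],(400,400),interpolation=2),cv2.resize(s[220:320,210:340][:, :100],(400,400),interpolation=2)]))
E
```

```text
9.0 ((179.94117736816406, 138.23529052734375), (6.305926322937012, 2.425356149673462), 14.03624439239502) (177, 137, 7, 4)
145.0 ((285.0, 177.5), (17.0, 18.0), 90.0) (276, 169, 19, 18)
2843.0 ((176.3783721923828, 186.729736328125), (39.78455352783203, 77.59632110595703), 9.462322235107422) (151, 146, 51, 82)
head [0.47373267 0.25110552 0.085     ]
tail [0.5759908  0.23731975 0.08      ]
tubeA [0.65978083 0.26385228 0.113     ]
tubeB [0.65058905 0.20762652 0.113     ]
cap [ 0.56379351 -0.04128803  0.143     ]
ctrl [ 0.5467522  -0.32535405  0.143     ]
loose [0.28449866 0.17341781 0.03      ]
green [0.42743822 0.38065869 0.02      ]
cam in tool [ 0.06649751 -0.00162175 -0.15982477] 
 [[-2.82033464e-04 -9.72793808e-01 -2.31672457e-01]
 [ 9.99999488e-01 -4.90997127e-05 -1.01120964e-03]
 [ 9.72323429e-04 -2.31672624e-01  9.72793323e-01]]
```

View pics/c0.png

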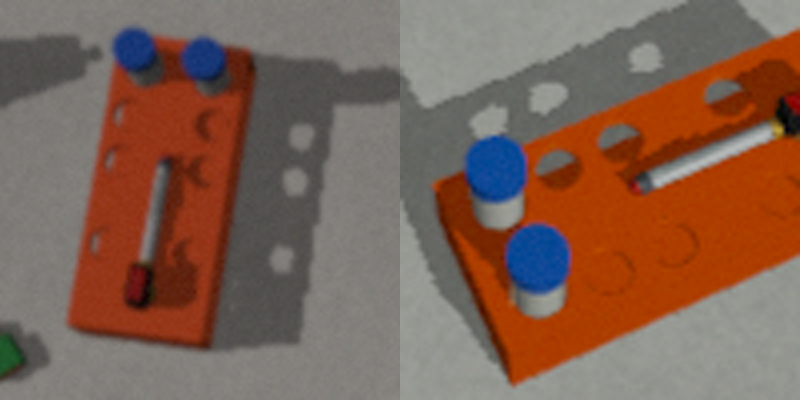

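The crop confirms it: the rack gauge has a black and red head at top (172,210), with a silver barrel running towards the tubes. Next is a wrist view from above it.

```bash
python3 - <<'E'
from h import *
g=-0.14
for p in (g+np.pi/2,g-np.pi/2):
  print([None if (q:=robot.ik(P,down(p))) is None else q.round(2) for P in ([.47,.25,.24],[.47,.25,.084],[.56,-.04,.3])])
p=g-np.pi/2
q=robot.ik([.50,.25,.25],down(p))
if q is None or abs(q[6])>2.6: p=g+np.pi/2
robot.move_ptp([.47,.25,.25],down(p)); print(p)
robot.pause(.3)
ci=robot.camera_info("wrist");a=robot.grab_frame("wrist");cv2.imwrite("pics/w1.png",a[...,::-1])
np.save("w1.npy",ci,allow_pickle=True);print(robot.get_state()["time"],robot.get_state()["force"])
E
```

```text
[array([ 0.33,  0.44, -1.12,  1.8 ,  0.43,  1.17,  0.51]), array([ 0.26,  0.71, -1.07,  1.93,  0.76,  0.98,  0.26]), array([ 0.58,  0.31, -0.7 ,  1.66,  0.21,  1.25,  1.27])]
[array([ 0.22,  0.37, -0.95,  1.8 ,  0.33,  1.14, -2.55]), array([-0.01,  0.53, -0.67,  1.94,  0.44,  0.82, -2.63]), array([ 0.3 ,  0.26, -0.34,  1.67,  0.09,  1.23, -1.77])]
-1.7107963267948967
3.3833 [ 0.32764805 -0.11080417  0.90124346]
```

View pics/w1.png

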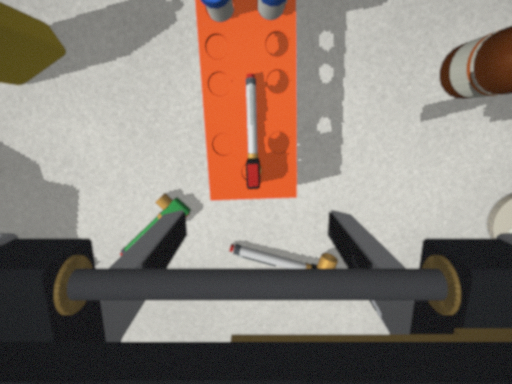

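The wrist view shows the head at (253,172), with a red top, and the barrel running up to (251,78). I'll measure the head at z=0.09 and the barrel axis at z=0.0655.

```bash
python3 - <<'E'
from h import *
ci=np.load("w1.npy",allow_pickle=True).item();b=cv2.imread("pics/w1.png")
roi=b[60:205,205:300];hs=cv2.cvtColor(roi,cv2.COLOR_BGR2HSV)
white=cv2.inRange(hs,(0,0,110),(180,70,255));dark=cv2.inRange(hs,(0,0,0),(180,255,75))
red=((hs[...,0]>170)|(hs[...,0]<3)).astype(np.uint8)*255; red&=cv2.inRange(hs,(0,100,60),(180,255,230))
head=red|dark
out={}
for n,m in(("white",white),("red",red),("dark",dark)):
  cs=sorted(cv2.findContours(m,0,2)[0],key=cv2.contourArea)[-3:]
  for c in cs: print(n,cv2.contourArea(c),np.add(cv2.boundingRect(c),(205,60,0,0)),np.add(cv2.minAreaRect(c)[0],(205,60)))
for uv in [(251.0,90),(252.0,145)]: print(onz(ci,uv,.0655+.004))
print(roi[100:132:3,48].tolist())
cv2.imwrite("pics/c1.png",cv2.resize(b[65:205,200:305],None,fx=5.5,fy=4.2,interpolation=0)[:600])
E
```

```text
white 0.0 [248  78   2   1] [248.5  78. ]
white 552.0 [246  82  11  72] [251.04845428 117.48662567]
white 752.0 [205  60  95 145] [251.99999237 131.99998474]
red 0.0 [258 160   1   1] [258. 160.]
red 8.5 [248  75   6   3] [250.5  76. ]
red 233.0 [247 163  13  25] [253. 175.]
dark 0.0 [259 167   1   2] [259.  167.5]
dark 3.0 [253  79   2   5] [253.5  81. ]
dark 31.0 [248 158  11   6] [253.  160.5]
[0.56877944 0.24404706 0.0695    ]
[0.50755065 0.25181035 0.0695    ]
[[24, 29, 35], [34, 38, 89], [42, 44, 180], [42, 45, 182], [42, 42, 180], [38, 42, 178], [42, 47, 180], [38, 42, 178], [36, 40, 172], [39, 44, 95], [46, 94, 220]]
```

View pics/c1.png

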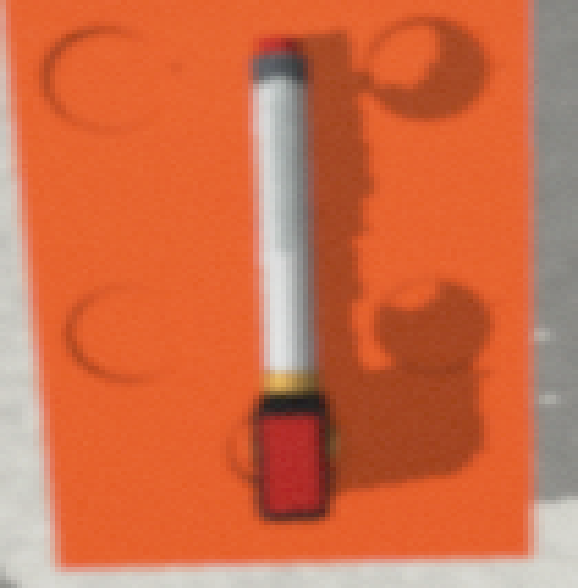

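The crop shows the red top inset centred at (253,175) and the barrel straight above it. Next I grasp and lift.

```bash
python3 - <<'E'
from h import *
ci=np.load("w1.npy",allow_pickle=True).item()
hd=onz(ci,(253.2,175.2),.09);bt=onz(ci,(250.9,84),.0695);print(hd,bt)
g=np.arctan2(*(bt-hd)[[1,0]]);print("yaw",g)
p=g-np.pi/2;T=[hd[0],hd[1],.084];R=down(p)
robot.gripper_to(.06)
robot.move_ptp([T[0],T[1],.14],R)
hit=robot.move_linear(T,velocity=.08,threshold=8);s=robot.get_state();print(hit,s["ee_pos"],s["force"])
if not hit:
  robot.gripper_to(0.0);s=robot.get_state();print(s["opening"],s["force"],s["ee_pos"],s["time"])
  np.savez("grasp.npz",T=s["ee_pos"],R=s["tool_rot"],g=g)
E
```

```text
[0.47529775 0.25477986 0.09      ] [0.57514482 0.24322968 0.0695    ]
yaw -0.11516682487022809
False [0.47537823 0.25502396 0.08423974] [-0.77875941  0.02679712 -0.94649554]
0.016023215231788217 [-0.12647917 -0.339743    1.25767505] [0.47532294 0.25471931 0.08403952] 6.2
```

```bash
python3 - <<'E'
from h import *
d=np.load("grasp.npz");T=d["T"];R=down(d["g"]-np.pi/2)
robot.move_linear([T[0],T[1],.30],velocity=.12)
s=robot.get_state();print(s["opening"],s["force"])
ims=[]
for i,P in enumerate(([.54,.05,.29],[.54,-.13,.29])):
  robot.move_ptp(P,R);robot.pause(.3)
  ci=robot.camera_info("wrist");a=robot.grab_frame("wrist")[...,::-1];cv2.imwrite(f"pics/v{i}.png",a);np.save(f"v{i}.npy",ci,allow_pickle=True)
  uv=proj(ci,[.564,-.041,.166]);print(uv)
  u,v=np.clip(uv.round().astype(int),(75,75),(512-75,384-75));print(u-75,v-75)
  ims.append(cv2.resize(a[v-75:v+75,u-75:u+75],(400,400),interpolation=2))
cv2.imwrite("pics/v.png",cv2.hconcat(ims));print(robot.get_state()["time"])
E
```

```text
0.01570030921266522 [-0.22434269  0.39561546 -2.08142588]
[347.66113092 152.37364221]
273 77
[168.64231328 172.98775547]
94 98
10.4667
```

View pics/v.png

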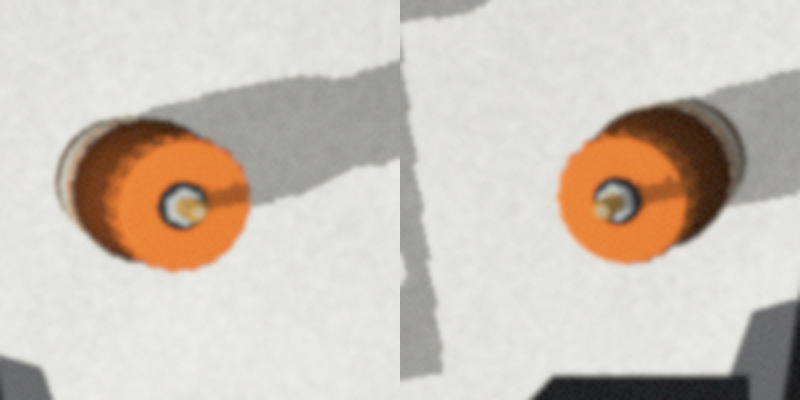

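Both views show the cap with its hex nut and brass stem. The stem tip is at crop (198,211) on the left and (204,209) on the right. Now I triangulate.

```bash
python3 - <<'E'
from h import *
k=400/150;cis=[np.load(f"v{i}.npy",allow_pickle=True).item() for i in (0,1)]
o=[(273,77),(94,98)];tip=[(198,211),(204,209.5)]
pts=[((t[0]+.5)/k-.5+a[0],(t[1]+.5)/k-.5+a[1]) for t,a in zip(tip,o)]
V=tri(list(zip(cis,pts)));print("tip",V,[proj(c,V)-p for c,p in zip(cis,pts)])
caps=[]
for i,c in enumerate(cis):
  h=cv2.cvtColor(cv2.imread(f"pics/v{i}.png"),cv2.COLOR_BGR2HSV)[o[i][1]:o[i][1]+150,o[i][0]:o[i][0]+150]
  m=cv2.inRange(h,(8,150,150),(18,255,255));m=cv2.morphologyEx(m,cv2.MORPH_CLOSE,np.ones((9,9)))
  cc=cv2.convexHull(max(cv2.findContours(m,0,2)[0],key=cv2.contourArea));e=cv2.fitEllipse(cc)
  uv=np.add(e[0],o[i]);caps.append((c,uv));print(e,onz(c,uv,.143))
print("cap",tri(caps))
for i,c in enumerate(cis): print([onz(c,pts[i],z).round(4).tolist() for z in (.158,.166,.174)])
E
```

```text
tip [ 0.56014627 -0.04100118  0.16315702] [array([0.00639574, 0.0705601 ]), array([-0.00956022, -0.0690143 ])]
((65.63457489013672, 75.39833068847656), (49.158851623535156, 53.91182327270508), 79.97200012207031) [ 0.56173373 -0.03834511  0.143     ]
((83.54847717285156, 73.7765884399414), (45.53055953979492, 49.33879470825195), 135.53213500976562) [ 0.5608547  -0.04324137  0.143     ]
cap [ 0.56006394 -0.0406878   0.13442911]
[[0.5594, -0.0425, 0.158], [0.5607, -0.0401, 0.166], [0.5619, -0.0378, 0.174]]
[[0.5593, -0.0393, 0.158], [0.5605, -0.0419, 0.166], [0.5618, -0.0446, 0.174]]
```

```bash
cat > press.py <<'E'
from h import *
def F(n=4):
    r=[]
    for _ in range(n): robot.pause(.02); r.append(robot.get_state()["force"])
    return np.mean(r,0)
E
python3 - <<'E'
from press import *
d=np.load("grasp.npz");R=down(d["g"]-np.pi/2)
x,y=.5604,-.0410
robot.move_ptp([x,y,.26],R);robot.move_linear([x,y,.216],velocity=.06)
robot.pause(.3);f0=F();s=robot.get_state();print(f0,s["ee_pos"],s["time"]);np.save("f0.npy",f0)
hit=robot.move_linear([x,y,.188],velocity=.012,threshold=3.5);robot.pause(.2)
s=robot.get_state();print(hit,s["ee_pos"],F()-f0,s["opening"],robot.get_state()["time"])
E
```

```text
[ 0.06088311  0.17976768 -1.3077516 ] [ 0.56043738 -0.0410245   0.21613098] 12.1833
True [ 0.56025977 -0.04102314  0.19954679] [ 1.1593346  -0.01450642  3.67080436] 0.01588277657633223 13.8083
```

```bash
python3 - <<'E'
from press import *
d=np.load("grasp.npz");f0=np.load("f0.npy")
x,y=.5604,-.0410;z=.1995;f=F()-f0
while f[2]<16.5 and z>.187 and np.hypot(f[0],f[1])<7:
  z-=.0005 if f[2]<8.5 else .00025 if f[2]<12.5 else .00015
  robot.move_linear([x,y,z],velocity=.01);robot.pause(.04);f=F(3)-f0
  s=robot.get_state();print(round(z,5),s["ee_pos"][2].round(5),f.round(2),round(s["time"],2))
for _ in range(5):
  robot.pause(.2);f=F()-f0;print(f.round(2),robot.get_state()["moment"].round(2),robot.get_state()["time"])
a=robot.grab_frame("scene");cv2.imwrite("pics/s1.png",a[...,::-1])
E
```

```text
0.199 0.199 [ 0.61 -0.04  4.97] 14.22
0.1985 0.19849 [-0.28  0.01  5.67] 14.56
0.198 0.19802 [ 0.2  -0.44  6.25] 14.9
0.1975 0.19758 [-0.62 -0.71  6.74] 15.24
0.197 0.19712 [-0.59 -0.78  7.81] 15.58
0.1965 0.19663 [-0.59  0.09  8.12] 15.93
0.196 0.19637 [-2.02 -1.03 12.38] 16.27
0.19575 0.19625 [-2.27 -0.67 13.41] 16.61
0.1956 0.19617 [-2.79 -0.77 14.95] 16.95
0.19545 0.19608 [-2.98 -0.5  15.3 ] 17.29
0.1953 0.19596 [-2.61 -0.19 16.  ] 17.63
0.19515 0.19584 [-3.36 -0.2  16.09] 17.98
0.195 0.1957 [-2.67 -0.49 16.82] 18.32
[-2.96 -0.72 16.66] [-0.17  0.87  0.07] 18.5833
[-3.36 -0.25 16.52] [-0.13  0.87 -0.03] 18.85
[-3.38 -0.93 16.83] [-0.17  0.85  0.01] 19.1167
[-3.28 -0.7  16.98] [-0.13  0.88  0.01] 19.3833
[-3.19 -0.64 16.86] [-0.16  0.9   0.05] 19.65
```

```bash
python3 - <<'E'
from press import *
a=robot.grab_frame("wrist")[...,::-1];s=cv2.imread("pics/s1.png");ci=robot.camera_info("scene")
u,v=proj(ci,[.59,-.045,.17]).astype(int);print(u,v)
w=robot.camera_info("wrist");print(proj(w,[.56,-.041,.19]),proj(w,[.666,-.053,.177]))
cv2.imwrite("pics/m1.png",cv2.hconcat([cv2.resize(s[v-45:v+45,u-45:u+45],(400,400),interpolation=2),cv2.resize(a[0:300,106:406],(400,400),interpolation=2)]))
E
```

```text
204 153
[259.36975208 230.47005983] [259.03177807  47.6873191 ]
```

View pics/m1.png

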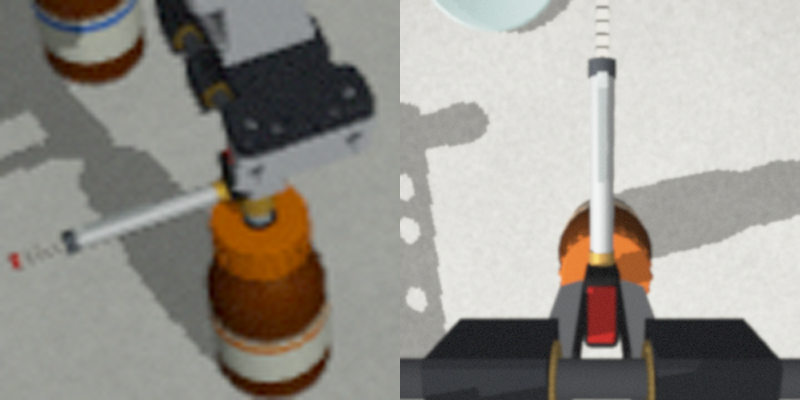

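The rod is out: the graduated white rod with its red button shows at crop left (15–65,255), and the barrel is straight in the wrist view. The force held at about 16.8 N for more than 1 s. Next I lift off, return above the hole, and compare the gauge's pose in the grip with the carrying picture taken before.

```bash
python3 - <<'E'
from press import *
d=np.load("grasp.npz");T=d["T"];R=down(d["g"]-np.pi/2)
robot.move_linear([.5604,-.041,.23],velocity=.04);robot.move_linear([.5604,-.041,.29],velocity=.12)
robot.move_ptp([T[0],T[1],.20],R);robot.pause(.4)
s=robot.get_state();print(s["time"],s["opening"],s["ee_pos"],F())
a=robot.grab_frame("wrist")[...,::-1];cv2.imwrite("pics/w3.png",a)
b=cv2.imread("pics/v0.png")
cv2.imwrite("pics/m2.png",cv2.hconcat([cv2.resize(i[0:300,156:356],(400,600),interpolation=2) for i in (b,a)]))
E
```

```text
23.0417 0.015962424269639532 [0.47553621 0.25444636 0.20006097] [-0.04874046 -0.18757738 -2.0348928 ]
```

View pics/m2.png

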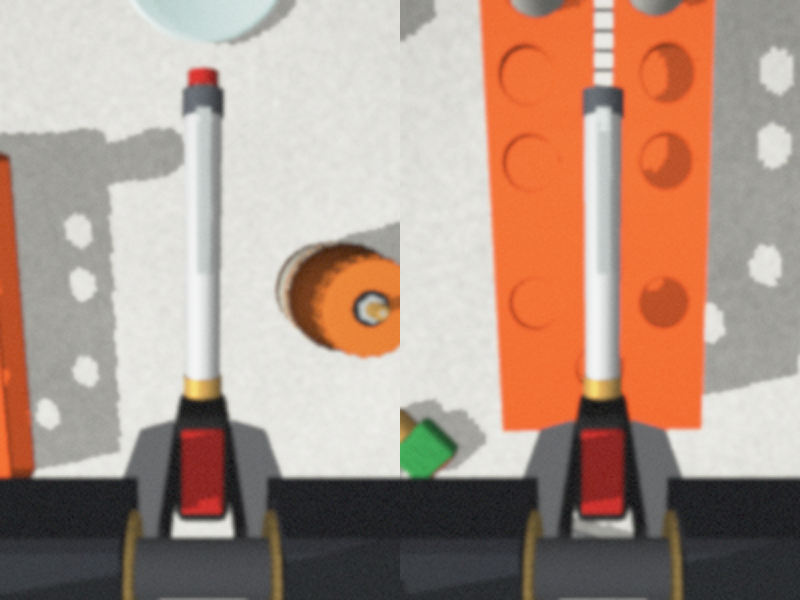

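The gauge sits at the same pixels before and after (tail at 203,88 and 603,88), so it didn't slip. I can go back to the recorded pose.

```bash
python3 - <<'E'
from press import *
d=np.load("grasp.npz");T=d["T"];f0=F()
print(robot.move_linear([T[0],T[1],.106],velocity=.08,threshold=8))
hit=robot.move_linear([T[0],T[1],T[2]+.0002],velocity=.012,threshold=5)
robot.pause(.2);s=robot.get_state();print(hit,s["ee_pos"],F()-f0,s["time"])
if s["ee_pos"][2]<.0875:
  robot.gripper_to(.05);robot.pause(.2)
  robot.move_linear([T[0],T[1],.25],velocity=.1);robot.pause(.3)
  a=robot.grab_frame("wrist")[...,::-1];t=robot.grab_frame("scene")[...,::-1]
  w0=cv2.imread("pics/w1.png");cv2.imwrite("pics/m3.png",cv2.hconcat([cv2.resize(i,(400,400),interpolation=2) for i in (a[50:210,170:330],t[120:310,170:360])]))
  cv2.imwrite("pics/w4.png",a);print(robot.get_state()["time"])
  c=robot.camera_info("wrist");print(c["rvec"]-np.load("w1.npy",allow_pickle=True).item()["rvec"])
  h=cv2.cvtColor(a,cv2.COLOR_BGR2HSV);red=((h[...,0]>170)|(h[...,0]<3))&(h[...,1]>100)&(h[...,2]>60);red[:130]=0;red[205:]=0;red[:,:205]=0;red[:,300:]=0
  k=max(cv2.findContours(red.astype(np.uint8),0,2)[0],key=cv2.contourArea);r=cv2.minAreaRect(k);print(r,onz(c,r[0],.09))
E
```

```text
False
False [0.47534983 0.25471539 0.08427862] [-0.1520616  -0.91002108 -0.32213221] 26.7167
29.9
[-0.02675037 -0.0261133  -0.00298362]
((257.0, 178.5), (23.0, 12.0), 90.0) [0.47613664 0.25594371 0.09      ]
```

View pics/m3.png

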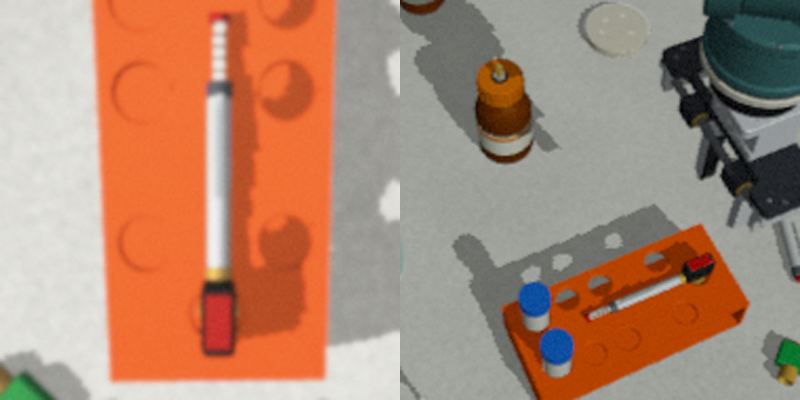

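The gauge hangs flat in its hole (head at crop 218,318), the rod is out (218,15–80), and the yeast bottle is upright. I'm handing in.

```bash
python3 -c "
from rig import robot
robot.sign_off();print(robot.get_state()['time'])"
```

```text
the job is handed in; nothing more can be done
the job is handed in; nothing more can be done
```

The gauge was pressed onto the yeast bottle's valve, its rod came out, and it now hangs back in its rack hole, released. I handed the job in at about 30 s on the robot's clock, and no verdict is reported.

- **Sealing:** the measured vertical force was about 16.5 to 17 N for over a second. The highest reading was about 17 N, with up to 3.4 N sideways. The pictures show the graduated rod well out, though I did not measure its length.
- **In the grip:** the gauge sat at the same pixels before and after pressing, so it did not slip or tilt.
- **Final checks:** the measured head position is within about 1.5 mm of where it was at the start. In the last pictures it lies flat along the rack with the rod still out. The gripper is open and about 15 cm above it, and the yeast bottle and tubes stand upright.
- **Disagreements:** lowering into the rack reached the recorded height without the 5 N contact stop tripping. The wrist and cap estimates of positions differed by up to 5 mm, but the valve tip agreed well between its two views. I did not measure how far the yeast bottle moved. The control bottle and petri dish were not looked at specifically afterwards.

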